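Clear the dissecting board into the covered waste box

ROBOT

A 6-joint arm with a two-finger parallel gripper is mounted at the origin on the work surface. World frame = base frame: x ahead of the robot, y to its left, z up, the work surface at z = 0. Lengths are in m, angles in rad, forces in N, time in s.
With the tool pointing down it reaches from about 0.425 to 0.925 m from the base axis. Payload 12.5 kg.
Tool frame: the origin (TCP) lies on the mounting face of the last link; the fingertips stand 173 mm ahead of it and the grasp point (between the pads) lies 155 mm ahead of it (manip.hold_point_z is the z of the grasp point in the tool frame, in m); z points along the fingers, y is the line along which they close (so a half turn about z gives the same grasp; the last joint's range is limited). The gripper opens to 85 mm and grips with 20 to 120 N. Pads are 22 mm wide; open, the fingers measure 114 mm over their backs; the gripper's body (76 mm by 85 mm) begins 54 mm behind the grasp point. The pads swing forward as they close: fully open they stand 13 mm farther back than shut.
Start: joints at [-1.376, 0.491, 1.559, -0, 1.092, -0.106], TCP at [0.185, -0.597, 0.405] pointing down, gripper open.
Joint ranges: [-3.1, 3.1], [-0.84, 2.19], [0.05, 2.79], [-1.13, 4.28], [0.06, 2.93], [-2.69, 2.69]. Speed limits (rad/s): [2.22, 2.22, 2.79, 3.14, 3.14, 3.14].

INTERFACE

Orientations are given as [roll, pitch, yaw] about the fixed x, y, z axes, in that order (R = Rz(yaw) Ry(pitch) Rx(roll)).
In Python, from rig import telemetry, read_camera, manip gives the robot as it stands.
- The arm moves only by the tool servo_tool, never from a script. Its argument "motion" is a list of rows, each an object of numbers: "fingers": the finger opening in mm, from 0 to 85.4; "dx", "dy", "dz": the shift along the tool's x, y, z in units of 50 mm (1.0 is 50 mm); "ax", "ay", "az": the turn, a rotation vector about the tool's x, y, z in units of 10 degrees (1.0 is 10 degrees). A call has exactly 10 rows; each row shifts and turns the commanded pose from where the row before left it, along the tool's axes as they then stand; what a row does not reach is not made up. A row lasts 1/8 s, in which the tool goes at most 62.5 mm and 10.7 degrees, less where a joint would pass 70% of its speed; a pose out of reach is approached as far as the arm can. A call is refused whole if a number of a shift passes 1 or a number of a turn 1, either way. A call with a gripper value outside its range is refused whole. The fingers move at their own pace and stop on an object; the grip force is fixed at half the most. Time passes only in rows, so rows that do not move let the fingers close, or fill a call up. It gives the time, the measured TCP pose, the force, the opening and the grip force at its end, in the units of the state.
- telemetry.observe(): the state, without advancing time (a new reading comes with each control period).
- read_camera(name): name is "side" or "top" or "wrist"; returns a dict with "color" (420x560x3 uint8, red, green, blue), "intrinsics" (3x3 intrinsics, pixels), "T" (4x4, takes a point from camera to world coordinates). Camera axes: x right, y down, z forward; pixel columns grow to the right and rows downward; lengths in m; the calibration is good to about 2 mm. A picture is of the moment at which its call begins. There is no depth.
- manip.hand_in(): hands the job in; it is judged then, once.
The state is a dict: "time": time; "joint_pos": joint angles; "joint_velocities": joint speeds; "joint_torque": joint torques, N m; "tcp_pos": TCP position; "eef_rot": TCP orientation; "force": force on the tool from outside, world axes, zero at the start; "torque": the same for the moment, N m; "gripper_width": finger opening in m; "finger_force": force on a finger pad.
Only numpy, scipy, OpenCV 4.12 (cv2) and the standard library are available. Lean on these libraries where they do the work, as an engineer would, in place of code of your own. Each camera call takes 0.05 s, during which the arm holds its last target. There are 200 camera calls.

TASK

The dissection class is over. Slide the cover of the red waste box fully open, clear the three bits of waste (the crumpled paper ball, the cork bung and the dark wooden offcut) off the dissecting board into the box, then slide the cover fully shut again. Leave everything else on the board and the bench standing where it is.

Things in the scene. Friction and masses are not known exactly. Their poses are not given: they have to be found in the camera images.
- board: Pale wooden dissecting board, fixed to the bench, 280 (its x) x 380 (its y) mm; origin at the centre of its underside. Its floor is 10 mm above the bench; a rim 10 mm wide all round rises to 22 mm above the bench.
- bin: Red open-topped waste box with a sliding cover, fixed to the bench, 210 x 210 mm outside, walls and floor 6 mm, walls 120 mm high; origin at the centre of its underside. Its x axis is the direction in which the cover slides open. Aluminium guide rails 8 mm wide along the tops of its two y sides (outer faces 113 mm from the centre, tops 130 mm above the bench) run 225 mm towards +x of the origin. May stand left or right of the board.
- cover (a joint): Travel of the grey sliding cover in m along the box's +x: 0 = fully shut, 0.16 = fully open (end stops). It stays where it is left and takes about 2.5 N to slide. It starts shut or open by up to 30 mm. The cover is a 210 x 208 x 8 mm plate, top face 130 mm above the bench; fully open, it leaves clear the mouth from x = -99 to x = +55 mm in the box's frame.
- cover_handle (a point): Centre of the black upright fin on the cover: 14 mm thick along the box's x, 70 mm long along the box's y, standing from 130 to 162 mm above the bench (this point is at 146 mm). It moves with the cover; its axes are those of the box. With the cover shut it lies at x = -60 mm, y = 0 in the box's frame.
- bin_mouth (a point): Centre of the opening that the fully open cover leaves, level with the top of the box's walls (120 mm above the bench), at x = -25 mm, y = 0 in the box's frame; fixed to the box.
- paper_ball_mid (a point): Waste. Centre of a stiff crumpled white paper ball, 36 (its x) x 34 (its y) x 34 mm high, about 10 to 18 g, on the board floor.
- cork_bung_mid (a point): Waste. Centre of a damaged cork bung, a round stub standing upright on the board floor, 40 mm across at the top, 34 mm at the foot, 32 mm high, about 11 to 21 g.
- wood_offcut_mid (a point): Waste. Centre (half-way up) of a dark wooden offcut on the board floor, 28 mm wide (its y), 26 mm high; lengthwise from x = -32 to +34 mm; about 24 to 45 g.
- specimen_bone: To be left alone: ivory specimen bone, 72 x 40 x 22 mm, on the board. Origin: centre of the underside.
- pin_block: To be left alone: blue block 44 x 32 x 18 mm carrying three coloured push pins (30 mm high in all), on the board. Origin: centre of the underside.
- petri_dish: To be left alone: white petri dish with a greenish lid, 60 mm across, 16 mm high, on the board. Origin: centre of the underside.
- beaker: To be left alone: glass beaker 72 mm across, 95 mm high, on the bench to the left. Origin: centre of the underside.
- reagent_jar: To be left alone: amber jar with a black cap, 64 mm across, 100 mm high, on the bench to the right. Origin: centre of the underside.
- spatula: To be left alone: steel spatula 180 mm long lying (along its x) on the bench beyond the board and box. Origin: in the shaft, on its underside.

How it is judged:
By the outcome, as a careful person would: the job done as asked, in the order asked, and still so for the second after the job is handed in, with the robot touching nothing.
It also fails if it takes over 70 s, if anything falls off the work surface, if the arm or the gripper's body presses on something with over 40 N, if the wrist force passes 120 N, or if a joint passes its speed limit or range.

## Working session

There is one attempt and no reset: what is moved stays moved. The work goes in short steps, Python scripts to look and compute and a tool call to move; the robot and the scene stay as the last step left them, time stands still between calls to the robot, and variables do not carry over. Pictures are saved under pics/ and viewed, at most 10 in all, crops included, and the job is handed in when it is done.

Besides the shell and the picture viewer there is one more tool, called after "Request:" as name(argument=value, ...), one argument or row to a line, values as JSON. servo_tool: Moves the arm, as the interface text tells. Its arguments: {"type":"object","properties":{"motion":{"type":"array"}},"required":["motion"]}

```bash
mkdir -p pics; ls; python3 - <<'E'
from rig import telemetry, read_camera, manip
import cv2, numpy as np
for n in ("top","side"):
    c=read_camera(n); cv2.imwrite(f"pics/{n}0.png",cv2.resize(c["color"][:,:,::-1],(800,600),interpolation=cv2.INTER_CUBIC))
    np.savez(f"{n}.npz",K=c["intrinsics"],T=c["T"]); print(n,c["intrinsics"].tolist(),np.round(c["T"],3).tolist())
s=telemetry.observe(); print(s["time"],s["tcp_pos"],s["eef_rot"],s["force"])
E
```

```text
pics
top [[484.00990455808085, 0.0, 269.8467834634158], [0.0, 484.00990455808085, 208.45908019913193], [0.0, 0.0, 1.0]] [[0.013, -0.984, 0.178, 0.304], [-1.0, -0.013, 0.001, 0.008], [0.001, -0.178, -0.984, 1.815], [0.0, 0.0, 0.0, 1.0]]
side [[493.38272732957597, 0.0, 280.01657176265434], [0.0, 493.38272732957597, 215.24247666055203], [0.0, 0.0, 1.0]] [[0.886, -0.316, 0.339, 0.14], [-0.464, -0.603, 0.649, -0.942], [-0.0, -0.732, -0.681, 1.09], [0.0, 0.0, 0.0, 1.0]]
0.1 [ 0.18519166 -0.5969054   0.40417914] [-3.14059540e+00 -9.91213617e-05  3.00803225e-01] [ 0.15505951  0.20852338 -0.14639138]
```

View pics/top0.png

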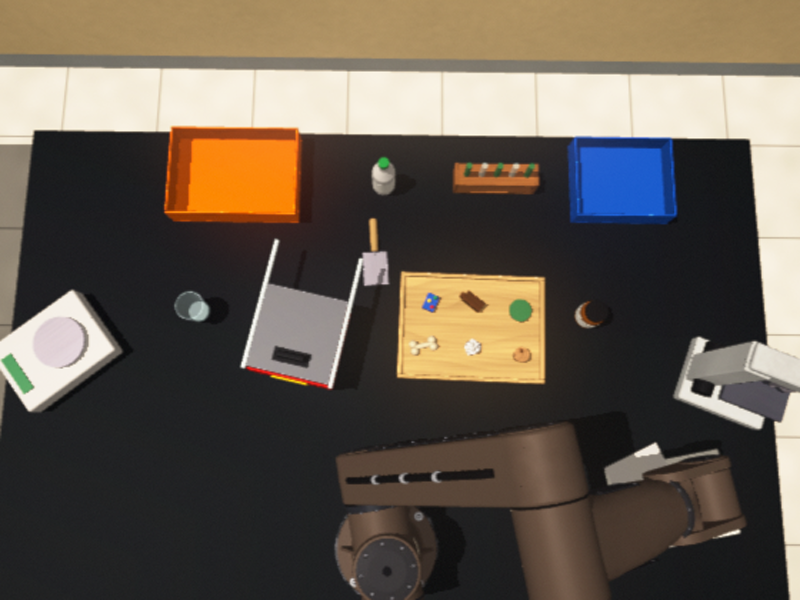

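View pics/side0.png

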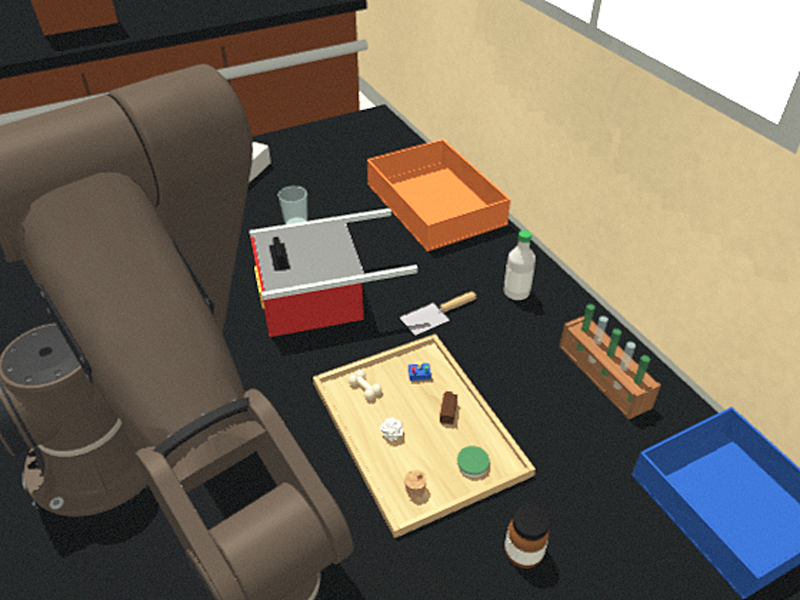

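Top view (800x600): handle (291,356), rail ends (277,241)/(361,260), box near corners (243,366)/(331,387), ball (473,347), cork (522,354), offcut (473,301, slanted), bone (424,346), pins (431,302), dish (520,311). The box stands left of the board.

```bash
cat > h.py <<'E'
import numpy as np, cv2
from rig import telemetry, read_camera, manip
def pix2w(K,T,u,v,z):
    d=T[:3,:3]@np.linalg.solve(K,[u,v,1.]); o=T[:3,3]; return (o+d*(z-o[2])/d[2])
def cam(n):
    c=read_camera(n); return c["color"],c["intrinsics"],c["T"]
E
python3 - <<'E'
from h import *
pts=dict(handle=(291,356,.15),railL=(277,241,.13),railR=(361,260,.13),cornL=(243,366,.125),cornR=(331,387,.125),ball=(473,347,.027),cork=(522,354,.035),wood=(473,301,.023),woodA=(463,295,.03),woodB=(484,308,.03),bone=(424,346,.02),pins=(431,302,.02),dish=(520,311,.02),b0=(403,272,.022),b1=(545,277,.022),b2=(545,382,.022),b3=(398,377,.022),jar=(592,313,.1),beak=(193,306,.05))
d=np.load("top.npz")
for k,(u,v,z) in pts.items(): print(k,np.round(pix2w(d["K"],d["T"],u*.7,v*.7,z)[:2],3))
s=cv2.resize(cam("top")[0][:,:,::-1][150:280,160:400],(800,433),interpolation=cv2.INTER_CUBIC); cv2.imwrite("pics/crop.png",s)
E
```

```text
handle [0.46  0.235]
railL [0.751 0.284]
railR [0.704 0.072]
cornL [0.436 0.355]
cornR [0.388 0.139]
ball [ 0.501 -0.219]
cork [ 0.484 -0.344]
wood [ 0.623 -0.221]
woodA [ 0.637 -0.194]
woodB [ 0.604 -0.249]
bone [ 0.503 -0.092]
pins [ 0.619 -0.111]
dish [ 0.598 -0.345]
b0 [ 0.699 -0.036]
b1 [ 0.69  -0.413]
b2 [ 0.413 -0.405]
b3 [ 0.421 -0.025]
jar [ 0.583 -0.51 ]
beak [0.596 0.507]
```

View pics/crop.png

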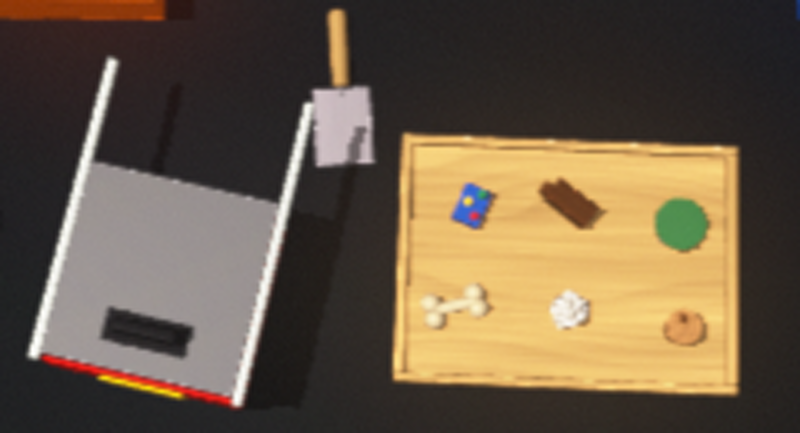

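The crop confirms the cover nearly shut, with its fin at crop (147,332), and the three waste items apart from each other. I'll set up a planner and go.

```bash
cat >> h.py <<'E'
def plan(wps, polar=False, start=None):
    """wps: (x,y,z,yaw,nrows,fingers) world tool-down targets -> prints servo rows in groups of 10"""
    s=telemetry.observe(); p=np.array([*s["tcp_pos"],s["eef_rot"][2]]) if start is None else np.array(start,float)
    f=lambda q: np.array([np.hypot(q[0],q[1]),np.arctan2(q[1],q[0]),q[2],q[3]]) if polar else np.array(q,float)
    g=lambda q: np.array([q[0]*np.cos(q[1]),q[0]*np.sin(q[1]),q[2],q[3]]) if polar else q
    rows=[]
    for w in wps:
        a=f(p.copy()); b=f(w[:4]); n=w[4]
        for i in range(1,n+1):
            t=g(a+(b-a)*i/n); d=t-p; c,sn=np.cos(p[3]),np.sin(p[3])
            r=[(c*d[0]+sn*d[1])/.05,(sn*d[0]-c*d[1])/.05,-d[2]/.05,-np.degrees(d[3])/10]
            r=np.round(r,2)+0.; assert np.abs(r).max()<=1 and np.linalg.norm(r[:3])<1.25,r
            q=r[:3]*.05; p=p+[c*q[0]+sn*q[1],sn*q[0]-c*q[1],-q[2],-np.radians(r[3]*10)]
            rows.append((*r,w[5]))
    for i in range(0,len(rows),10):
        print(f"-- call {i//10} (dx dy dz az fingers)")
        for r in rows[i:i+10]: print(*[f"{v:g}" for v in r])
    print("end",np.round(p,4))
def st():
    s=telemetry.observe(); print("t",round(s["time"],2),"tcp",np.round(s["tcp_pos"],4),"rpy",np.round(s["eef_rot"],3),"F",np.round(s["force"],1),"w",round(s["gripper_width"],4),"ff",s["finger_force"])
E
python3 - <<'E'
from h import *
plan([(.46,.235,.40,1.351,27,85)],True)
E
```

```text
-- call 0 (dx dy dz az fingers)
0.8 -0.11 0 -0.22 85
0.79 -0.12 0.01 -0.23 85
0.79 -0.15 0 -0.22 85
0.77 -0.16 0 -0.22 85
0.77 -0.19 0.01 -0.22 85
0.75 -0.2 0 -0.23 85
0.75 -0.22 0 -0.22 85
0.73 -0.24 0.01 -0.22 85
0.72 -0.26 0 -0.23 85
0.71 -0.28 0 -0.22 85
-- call 1 (dx dy dz az fingers)
0.7 -0.29 0 -0.22 85
0.69 -0.3 0.01 -0.22 85
0.67 -0.33 0 -0.23 85
0.66 -0.34 0 -0.22 85
0.64 -0.35 0.01 -0.22 85
0.64 -0.37 0 -0.23 85
0.61 -0.38 0 -0.22 85
0.61 -0.39 0.01 -0.22 85
0.58 -0.41 0 -0.22 85
0.57 -0.42 0 -0.23 85
-- call 2 (dx dy dz az fingers)
0.56 -0.43 0.01 -0.22 85
0.54 -0.44 0 -0.22 85
0.53 -0.46 0 -0.23 85
0.51 -0.46 0.01 -0.22 85
0.49 -0.47 0 -0.22 85
0.48 -0.49 0 -0.22 85
0.46 -0.49 0.01 -0.23 85
end [0.46   0.235  0.3998 1.3515]
```

Request:
servo_tool(
  motion=[
    {"fingers":85,"dx":0.8,"dy":-0.11,"dz":0,"ax":0,"ay":0,"az":-0.22},
    {"fingers":85,"dx":0.79,"dy":-0.12,"dz":0.01,"ax":0,"ay":0,"az":-0.23},
    {"fingers":85,"dx":0.79,"dy":-0.15,"dz":0,"ax":0,"ay":0,"az":-0.22},
    {"fingers":85,"dx":0.77,"dy":-0.16,"dz":0,"ax":0,"ay":0,"az":-0.22},
    {"fingers":85,"dx":0.77,"dy":-0.19,"dz":0.01,"ax":0,"ay":0,"az":-0.22},
    {"fingers":85,"dx":0.75,"dy":-0.2,"dz":0,"ax":0,"ay":0,"az":-0.23},
    {"fingers":85,"dx":0.75,"dy":-0.22,"dz":0,"ax":0,"ay":0,"az":-0.22},
    {"fingers":85,"dx":0.73,"dy":-0.24,"dz":0.01,"ax":0,"ay":0,"az":-0.22},
    {"fingers":85,"dx":0.72,"dy":-0.26,"dz":0,"ax":0,"ay":0,"az":-0.23},
    {"fingers":85,"dx":0.71,"dy":-0.28,"dz":0,"ax":0,"ay":0,"az":-0.22},
  ],
)

```text
time: 1.4
tcp_pos: [0.4748, -0.3409, 0.403]
eef_rot: [-3.141, 0.0, 0.691]
force: [0.5, -0.2, 0.0]
gripper_width: 0.0848
finger_force: 0.0
```

Request:
servo_tool(
  motion=[
    {"fingers":85,"dx":0.7,"dy":-0.29,"dz":0,"ax":0,"ay":0,"az":-0.22},
    {"fingers":85,"dx":0.69,"dy":-0.3,"dz":0.01,"ax":0,"ay":0,"az":-0.22},
    {"fingers":85,"dx":0,"dy":0,"dz":0,"ax":0,"ay":0,"az":0},
    {"fingers":85,"dx":0,"dy":0,"dz":0,"ax":0,"ay":0,"az":0},
    {"fingers":85,"dx":0,"dy":0,"dz":0,"ax":0,"ay":0,"az":0},
    {"fingers":85,"dx":0,"dy":0,"dz":0,"ax":0,"ay":0,"az":0},
    {"fingers":85,"dx":0,"dy":0,"dz":0,"ax":0,"ay":0,"az":0},
    {"fingers":85,"dx":0,"dy":0,"dz":0,"ax":0,"ay":0,"az":0},
    {"fingers":85,"dx":0,"dy":0,"dz":0,"ax":0,"ay":0,"az":0},
    {"fingers":85,"dx":0,"dy":0,"dz":0,"ax":0,"ay":0,"az":0},
  ],
)

```text
time: 2.65
tcp_pos: [0.5076, -0.2744, 0.4027]
eef_rot: [3.142, 0.0, 0.767]
force: [-0.1, -0.3, 0.1]
gripper_width: 0.0849
finger_force: 0.0
```

```bash
python3 - <<'E'
from h import *
st(); c,K,T=cam("wrist"); np.savez("wb.npz",K=K,T=T); print(np.round(T,3).tolist(), K[0,0])
cv2.imwrite("pics/wb.png",cv2.resize(c[:,:,::-1],(800,600),interpolation=cv2.INTER_CUBIC))
plan([(.46,.235,.40,1.351,15,85)],True)
E
```

```text
t 2.65 tcp [ 0.5076 -0.2744  0.4027] rpy [3.142 0.    0.767] F [-0.1 -0.3  0.1] w 0.0849 ff 0.0
[[0.694, -0.679, -0.238, 0.568], [-0.72, -0.656, -0.228, -0.216], [-0.001, 0.329, -0.944, 0.371], [0.0, 0.0, 0.0, 1.0]] 319.5556730758531
-- call 0 (dx dy dz az fingers)
0.67 -0.32 0 -0.22 85
0.66 -0.34 0.01 -0.23 85
0.65 -0.36 0 -0.22 85
0.63 -0.36 0 -0.22 85
0.61 -0.39 0.01 -0.23 85
0.61 -0.39 0 -0.22 85
0.58 -0.41 0.01 -0.22 85
0.58 -0.42 0 -0.23 85
0.55 -0.43 0 -0.22 85
0.55 -0.44 0.01 -0.22 85
-- call 1 (dx dy dz az fingers)
0.52 -0.46 0 -0.22 85
0.51 -0.46 0 -0.23 85
0.49 -0.48 0.01 -0.22 85
0.48 -0.48 0 -0.22 85
0.46 -0.49 0 -0.23 85
end [0.4602 0.2349 0.4002 1.3515]
```

View pics/wb.png

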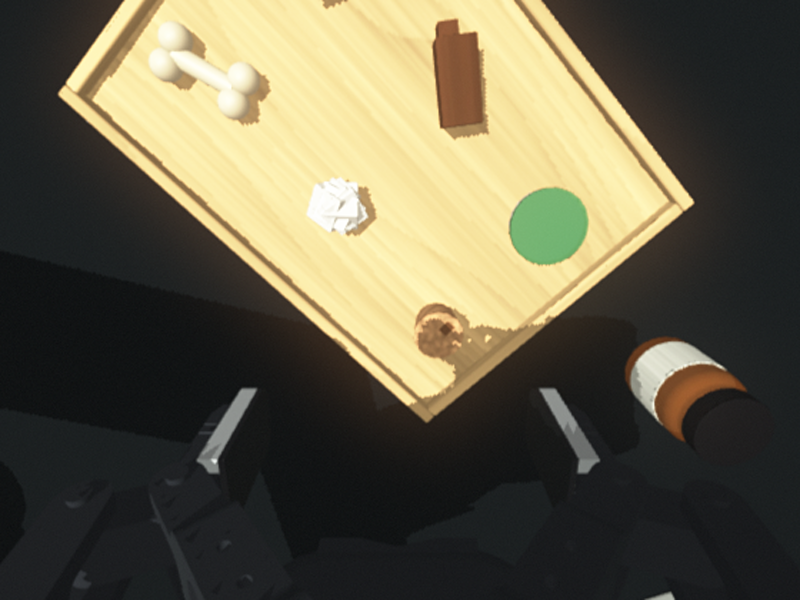

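Wrist view (800x600): ball (338,206), cork top (439,338), offcut axis from (447,22) to (461,126) with a nub at the far end, dish (549,226), bone (205,70). Measuring from it, then on to the handle.

```bash
python3 - <<'E'
from h import *
d=np.load("wb.npz")
for k,(u,v,z) in dict(ball=(338,206,.03),corktop=(439,338,.042),corkfoot=(438,318,.02),woodnear=(461,126,.036),woodfar=(447,20,.036),woodL=(437,80,.036),woodR=(480,80,.036),dish=(549,226,.026),bone=(205,70,.02),corner=(428,418,.022)).items():
    print(k,np.round(pix2w(d["K"],d["T"],u*.7,v*.7,z)[:2],4))
E
```

```text
ball [ 0.5028 -0.2175]
corktop [ 0.4832 -0.3429]
corkfoot [ 0.4896 -0.3379]
woodnear [ 0.6034 -0.2422]
woodfar [ 0.641  -0.1895]
woodL [ 0.6121 -0.2098]
woodR [ 0.6319 -0.2304]
dish [ 0.6019 -0.3427]
bone [ 0.5069 -0.0892]
corner [ 0.4167 -0.3994]
```

Request:
servo_tool(
  motion=[
    {"fingers":85,"dx":0.67,"dy":-0.32,"dz":0,"ax":0,"ay":0,"az":-0.22},
    {"fingers":85,"dx":0.66,"dy":-0.34,"dz":0.01,"ax":0,"ay":0,"az":-0.23},
    {"fingers":85,"dx":0.65,"dy":-0.36,"dz":0,"ax":0,"ay":0,"az":-0.22},
    {"fingers":85,"dx":0.63,"dy":-0.36,"dz":0,"ax":0,"ay":0,"az":-0.22},
    {"fingers":85,"dx":0.61,"dy":-0.39,"dz":0.01,"ax":0,"ay":0,"az":-0.23},
    {"fingers":85,"dx":0.61,"dy":-0.39,"dz":0,"ax":0,"ay":0,"az":-0.22},
    {"fingers":85,"dx":0.58,"dy":-0.41,"dz":0.01,"ax":0,"ay":0,"az":-0.22},
    {"fingers":85,"dx":0.58,"dy":-0.42,"dz":0,"ax":0,"ay":0,"az":-0.23},
    {"fingers":85,"dx":0.55,"dy":-0.43,"dz":0,"ax":0,"ay":0,"az":-0.22},
    {"fingers":85,"dx":0.55,"dy":-0.44,"dz":0.01,"ax":0,"ay":0,"az":-0.22},
  ],
)

```text
time: 3.95
tcp_pos: [0.5308, 0.0813, 0.4007]
eef_rot: [3.141, -0.0, 1.157]
force: [0.8, -0.1, -0.7]
gripper_width: 0.085
finger_force: 0.0
```

Request:
servo_tool(
  motion=[
    {"fingers":85,"dx":0.52,"dy":-0.46,"dz":0,"ax":0,"ay":0,"az":-0.22},
    {"fingers":85,"dx":0.51,"dy":-0.46,"dz":0,"ax":0,"ay":0,"az":-0.23},
    {"fingers":85,"dx":0.49,"dy":-0.48,"dz":0.01,"ax":0,"ay":0,"az":-0.22},
    {"fingers":85,"dx":0.48,"dy":-0.48,"dz":0,"ax":0,"ay":0,"az":-0.22},
    {"fingers":60,"dx":0.46,"dy":-0.49,"dz":0,"ax":0,"ay":0,"az":-0.23},
    {"fingers":60,"dx":0,"dy":0,"dz":0,"ax":0,"ay":0,"az":0},
    {"fingers":60,"dx":0,"dy":0,"dz":0,"ax":0,"ay":0,"az":0},
    {"fingers":60,"dx":0,"dy":0,"dz":0,"ax":0,"ay":0,"az":0},
    {"fingers":60,"dx":0,"dy":0,"dz":0,"ax":0,"ay":0,"az":0},
    {"fingers":60,"dx":0,"dy":0,"dz":0,"ax":0,"ay":0,"az":0},
  ],
)

```text
time: 5.2
tcp_pos: [0.4604, 0.2346, 0.4001]
eef_rot: [3.142, 0.0, 1.351]
force: [-0.6, 0.3, 0.3]
gripper_width: 0.06
finger_force: 0.0
```

```bash
python3 - <<'E'
from h import *
st(); c,K,T=cam("wrist"); np.savez("wh.npz",K=K,T=T)
cv2.imwrite("pics/wh.png",cv2.resize(c[:,:,::-1],(800,600),interpolation=cv2.INTER_CUBIC))
E
```

```text
t 5.2 tcp [0.4604 0.2346 0.4001] rpy [3.142 0.    1.351] F [-0.6  0.3  0.3] w 0.06 ff 0.0
```

View pics/wh.png

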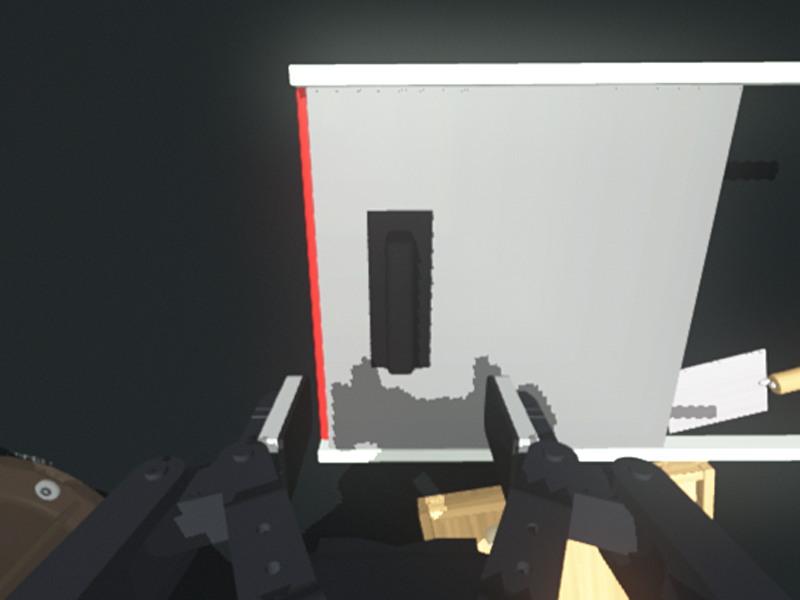

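Wrist view: fin top spans (401,233) to (401,372), between rails at v≈75 and 455; alignment with the rails is good.

```bash
python3 - <<'E'
from h import *
d=np.load("wh.npz")
f=lambda u,v,z:pix2w(d["K"],d["T"],u*.7,v*.7,z)[:2]
for k,a in dict(finfar=(401,233,.162),finnear=(401,372,.162),L=(387,300,.162),R=(415,300,.162),railL0=(292,66,.13),railL1=(790,64,.13),railR0=(320,461,.13),railR1=(790,459,.13)).items(): print(k,np.round(f(*a),4))
h=(f(401,233,.162)+f(401,372,.162))/2; print(h)
plan([(*h,.325,1.351,2,60),(*h,.307,1.351,1,60),(*h,.307,1.351,7,0)])
u=np.array([np.cos(-.22),np.sin(-.22)]); e=h+.155*u
plan([(*e,.307,1.351,8,0)],start=[*h,.307,1.351])
E
```

```text
finfar [0.4704 0.2763]
finnear [0.4551 0.2068]
L [0.4569 0.2461]
R [0.47   0.2432]
railL0 [0.4363 0.3586]
railL1 [0.6643 0.3085]
railR0 [0.388  0.1393]
railR1 [0.6773 0.0766]
[0.4627612  0.24158801]
-- call 0 (dx dy dz az fingers)
0.07 0.01 0.75 0 60
0.08 0.01 0.75 0 60
0 0 0.36 0 60
0 0 0 0 0
0 0 0 0 0
0 0 0 0 0
0 0 0 0 0
0 0 0 0 0
0 0 0 0 0
0 0 0 0 0
end [0.463  0.2417 0.3071 1.3509]
-- call 0 (dx dy dz az fingers)
0 0.39 0 0 0
0 0.38 0 0 0
0 0.39 0 0 0
0 0.39 0 0 0
0 0.39 0 0 0
0 0.38 0 0 0
0 0.39 0 0 0
0 0.39 0 0 0
end [0.614  0.2078 0.307  1.351 ]
```

Request:
servo_tool(
  motion=[
    {"fingers":60,"dx":0.07,"dy":0.01,"dz":0.7,"ax":0,"ay":0,"az":0},
    {"fingers":60,"dx":0.08,"dy":0.01,"dz":0.7,"ax":0,"ay":0,"az":-0.03},
    {"fingers":60,"dx":0,"dy":0,"dz":0.4,"ax":0,"ay":0,"az":0},
    {"fingers":60,"dx":0,"dy":0,"dz":0,"ax":0,"ay":0,"az":0},
    {"fingers":0,"dx":0,"dy":0,"dz":0,"ax":0,"ay":0,"az":0},
    {"fingers":0,"dx":0,"dy":0,"dz":0,"ax":0,"ay":0,"az":0},
    {"fingers":0,"dx":0,"dy":0,"dz":0,"ax":0,"ay":0,"az":0},
    {"fingers":0,"dx":0,"dy":0,"dz":0,"ax":0,"ay":0,"az":0},
    {"fingers":0,"dx":0,"dy":0,"dz":0,"ax":0,"ay":0,"az":0},
    {"fingers":0,"dx":0,"dy":0,"dz":0,"ax":0,"ay":0,"az":0},
  ],
)

```text
time: 6.5
tcp_pos: [0.4629, 0.242, 0.3112]
eef_rot: [3.14, -0.001, 1.357]
force: [-1.1, -0.3, 5.1]
gripper_width: 0.0129
finger_force: 59.3
```

Request:
servo_tool(
  motion=[
    {"fingers":0,"dx":0,"dy":0.2,"dz":0,"ax":0,"ay":0,"az":0},
    {"fingers":0,"dx":0,"dy":0.35,"dz":0,"ax":0,"ay":0,"az":0},
    {"fingers":0,"dx":0,"dy":0.4,"dz":0,"ax":0,"ay":0,"az":0},
    {"fingers":0,"dx":0,"dy":0.4,"dz":0,"ax":0,"ay":0,"az":0},
    {"fingers":0,"dx":0,"dy":0.4,"dz":0,"ax":0,"ay":0,"az":0},
    {"fingers":0,"dx":0,"dy":0.4,"dz":0,"ax":0,"ay":0,"az":0},
    {"fingers":0,"dx":0,"dy":0.4,"dz":0,"ax":0,"ay":0,"az":0},
    {"fingers":0,"dx":0,"dy":0.3,"dz":0,"ax":0,"ay":0,"az":0},
    {"fingers":0,"dx":0,"dy":0.05,"dz":0,"ax":0,"ay":0,"az":0},
    {"fingers":0,"dx":0,"dy":0,"dz":0,"ax":0,"ay":0,"az":0},
  ],
)

```text
time: 7.75
tcp_pos: [0.6049, 0.211, 0.3112]
eef_rot: [3.139, -0.001, 1.357]
force: [2.6, -2.5, 6.3]
gripper_width: 0.013
finger_force: 59.3
```

Request:
servo_tool(
  motion=[
    {"fingers":0,"dx":0,"dy":0.04,"dz":0,"ax":0,"ay":0,"az":0},
    {"fingers":0,"dx":0,"dy":0.04,"dz":0,"ax":0,"ay":0,"az":0},
    {"fingers":0,"dx":0,"dy":0.04,"dz":0,"ax":0,"ay":0,"az":0},
    {"fingers":0,"dx":0,"dy":0.04,"dz":0,"ax":0,"ay":0,"az":0},
    {"fingers":0,"dx":0,"dy":0.02,"dz":0,"ax":0,"ay":0,"az":0},
    {"fingers":0,"dx":0,"dy":0.02,"dz":0,"ax":0,"ay":0,"az":0},
    {"fingers":0,"dx":0,"dy":0.02,"dz":0,"ax":0,"ay":0,"az":0},
    {"fingers":0,"dx":0,"dy":0.01,"dz":0,"ax":0,"ay":0,"az":0},
    {"fingers":0,"dx":0,"dy":0,"dz":0,"ax":0,"ay":0,"az":0},
    {"fingers":0,"dx":0,"dy":0,"dz":0,"ax":0,"ay":0,"az":0},
  ],
)

```text
time: 9.0
tcp_pos: [0.6138, 0.2093, 0.3111]
eef_rot: [-3.137, 0.001, 1.357]
force: [-17.6, 1.2, 14.8]
gripper_width: 0.0129
finger_force: 60.8
```

The cover is against its end stop (−17 N, 154 mm travelled). Release and go to the ball.

```bash
python3 - <<'E'
from h import *
plan([(.6138,.2093,.311,1.357,3,50),(.6138,.2093,.375,1.357,2,50),(.503,-.2175,.36,.85,10,60),(.503,-.2175,.215,.85,3,60),(.503,-.2175,.186,.85,2,60)],True)
E
```

```text
-- call 0 (dx dy dz az fingers)
0 0 0 0 50
0 0 0 0 50
0 0 0 0 50
0 0 -0.64 0 50
0 0 -0.64 0 50
-0.93 0.28 0.03 0.29 60
-0.92 0.26 0.03 0.29 60
-0.91 0.23 0.03 0.29 60
-0.9 0.19 0.03 0.29 60
-0.9 0.18 0.03 0.29 60
-- call 1 (dx dy dz az fingers)
-0.88 0.14 0.03 0.29 60
-0.88 0.13 0.03 0.29 60
-0.86 0.09 0.03 0.29 60
-0.85 0.07 0.03 0.29 60
-0.84 0.05 0.03 0.3 60
0 0 0.97 0 60
0 0 0.97 0 60
0 0 0.96 0 60
0 0 0.29 0 60
0 0 0.29 0 60
end [ 0.503  -0.2176  0.1861  0.8492]
```

Request:
servo_tool(
  motion=[
    {"fingers":50,"dx":0,"dy":0,"dz":0,"ax":0,"ay":0,"az":0},
    {"fingers":50,"dx":0,"dy":0,"dz":0,"ax":0,"ay":0,"az":0},
    {"fingers":50,"dx":0,"dy":0,"dz":0,"ax":0,"ay":0,"az":0},
    {"fingers":50,"dx":0,"dy":0,"dz":-0.64,"ax":0,"ay":0,"az":0},
    {"fingers":50,"dx":0,"dy":0,"dz":-0.64,"ax":0,"ay":0,"az":0},
    {"fingers":60,"dx":-0.93,"dy":0.28,"dz":0.03,"ax":0,"ay":0,"az":0.29},
    {"fingers":60,"dx":-0.92,"dy":0.26,"dz":0.03,"ax":0,"ay":0,"az":0.29},
    {"fingers":60,"dx":-0.91,"dy":0.23,"dz":0.03,"ax":0,"ay":0,"az":0.29},
    {"fingers":60,"dx":-0.9,"dy":0.19,"dz":0.03,"ax":0,"ay":0,"az":0.29},
    {"fingers":60,"dx":-0.9,"dy":0.18,"dz":0.03,"ax":0,"ay":0,"az":0.29},
  ],
)

```text
time: 10.25
tcp_pos: [0.5994, -0.0261, 0.3665]
eef_rot: [3.141, 0.0, 1.102]
force: [1.3, -0.1, -0.3]
gripper_width: 0.0598
finger_force: 0.0
```

```bash
python3 - <<'E'
from h import *
st(); plan([(.503,-.2175,.36,.85,5,60),(.503,-.2175,.215,.85,3,60),(.503,-.2175,.186,.85,2,60)],True)
E
```

```text
t 10.25 tcp [ 0.5994 -0.0261  0.3665] rpy [3.141 0.    1.102] F [ 1.3 -0.1 -0.3] w 0.0598 ff 0.0
-- call 0 (dx dy dz az fingers)
-0.88 0.14 0.03 0.29 60
-0.87 0.11 0.02 0.29 60
-0.86 0.09 0.03 0.29 60
-0.84 0.06 0.02 0.28 60
-0.84 0.04 0.03 0.29 60
0 0 0.97 0 60
0 0 0.96 0 60
0 0 0.97 0 60
0 0 0.29 0 60
0 0 0.29 0 60
end [ 0.503  -0.2177  0.186   0.8504]
```

Request:
servo_tool(
  motion=[
    {"fingers":60,"dx":-0.88,"dy":0.14,"dz":0.03,"ax":0,"ay":0,"az":0.29},
    {"fingers":60,"dx":-0.87,"dy":0.11,"dz":0.02,"ax":0,"ay":0,"az":0.29},
    {"fingers":60,"dx":-0.86,"dy":0.09,"dz":0.03,"ax":0,"ay":0,"az":0.29},
    {"fingers":60,"dx":-0.84,"dy":0.06,"dz":0.02,"ax":0,"ay":0,"az":0.28},
    {"fingers":60,"dx":-0.84,"dy":0.04,"dz":0.03,"ax":0,"ay":0,"az":0.29},
    {"fingers":60,"dx":0,"dy":0,"dz":0.5,"ax":0,"ay":0,"az":0},
    {"fingers":60,"dx":0,"dy":0,"dz":0.9,"ax":0,"ay":0,"az":0},
    {"fingers":60,"dx":0,"dy":0,"dz":0.9,"ax":0,"ay":0,"az":0},
    {"fingers":60,"dx":0,"dy":0,"dz":0.5,"ax":0,"ay":0,"az":0},
    {"fingers":60,"dx":0,"dy":0,"dz":0,"ax":0,"ay":0,"az":0},
  ],
)

```text
time: 11.5
tcp_pos: [0.5035, -0.2163, 0.2187]
eef_rot: [-3.138, 0.001, 0.852]
force: [-0.3, 0.1, 0.6]
gripper_width: 0.06
finger_force: 0.0
```

Request:
servo_tool(
  motion=[
    {"fingers":60,"dx":0,"dy":0,"dz":0.35,"ax":0,"ay":0,"az":0},
    {"fingers":60,"dx":0,"dy":0,"dz":0.32,"ax":0,"ay":0,"az":0},
    {"fingers":60,"dx":0,"dy":0,"dz":0,"ax":0,"ay":0,"az":0},
    {"fingers":0,"dx":0,"dy":0,"dz":0,"ax":0,"ay":0,"az":0},
    {"fingers":0,"dx":0,"dy":0,"dz":0,"ax":0,"ay":0,"az":0},
    {"fingers":0,"dx":0,"dy":0,"dz":0,"ax":0,"ay":0,"az":0},
    {"fingers":0,"dx":0,"dy":0,"dz":-0.5,"ax":0,"ay":0,"az":0},
    {"fingers":0,"dx":0,"dy":0,"dz":-1.0,"ax":0,"ay":0,"az":0},
    {"fingers":0,"dx":0,"dy":0,"dz":-1.0,"ax":0,"ay":0,"az":0},
    {"fingers":0,"dx":0,"dy":0,"dz":-0.8,"ax":0,"ay":0,"az":0},
  ],
)

```text
time: 12.75
tcp_pos: [0.5034, -0.2162, 0.3539]
eef_rot: [3.14, -0.0, 0.852]
force: [-0.1, 0.9, -1.1]
gripper_width: 0.0456
finger_force: 61.4
```

```bash
cat >> h.py <<'E'
def box(x,y,yaw=-.2145):
    return .5147+x*np.cos(yaw)-y*np.sin(yaw), .2266+x*np.sin(yaw)+y*np.cos(yaw)
E
python3 - <<'E'
from h import *
st(); m=box(-.025,.035); print(m); plan([(*m,.36,1.356,12,0),(*m,.265,1.356,3,0)],True)
E
```

```text
t 12.75 tcp [ 0.5034 -0.2162  0.3539] rpy [ 3.14  -0.     0.852] F [-0.1  0.9 -1.1] w 0.0456 ff 61.37446492910385
(np.float64(0.4977229883260832), np.float64(0.2661193759391984))
-- call 0 (dx dy dz az fingers)
0.78 -0.26 -0.01 -0.24 0
0.77 -0.28 -0.01 -0.24 0
0.77 -0.3 -0.01 -0.24 0
0.75 -0.34 -0.01 -0.24 0
0.75 -0.36 -0.01 -0.24 0
0.73 -0.38 -0.01 -0.24 0
0.73 -0.41 -0.01 -0.24 0
0.71 -0.43 -0.01 -0.24 0
0.7 -0.46 -0.01 -0.24 0
0.69 -0.49 -0.01 -0.24 0
-- call 1 (dx dy dz az fingers)
0.67 -0.5 -0.01 -0.25 0
0.66 -0.53 -0.01 -0.24 0
0 0 0.63 0 0
0 0 0.64 0 0
0 0 0.63 0 0
end [0.4977 0.2664 0.2649 1.3567]
```

Request:
servo_tool(
  motion=[
    {"fingers":0,"dx":0.78,"dy":-0.26,"dz":-0.01,"ax":0,"ay":0,"az":-0.24},
    {"fingers":0,"dx":0.77,"dy":-0.28,"dz":-0.01,"ax":0,"ay":0,"az":-0.24},
    {"fingers":0,"dx":0.77,"dy":-0.3,"dz":-0.01,"ax":0,"ay":0,"az":-0.24},
    {"fingers":0,"dx":0.75,"dy":-0.34,"dz":-0.01,"ax":0,"ay":0,"az":-0.24},
    {"fingers":0,"dx":0.75,"dy":-0.36,"dz":-0.01,"ax":0,"ay":0,"az":-0.24},
    {"fingers":0,"dx":0.73,"dy":-0.38,"dz":-0.01,"ax":0,"ay":0,"az":-0.24},
    {"fingers":0,"dx":0.73,"dy":-0.41,"dz":-0.01,"ax":0,"ay":0,"az":-0.24},
    {"fingers":0,"dx":0.71,"dy":-0.43,"dz":-0.01,"ax":0,"ay":0,"az":-0.24},
    {"fingers":0,"dx":0.7,"dy":-0.46,"dz":-0.01,"ax":0,"ay":0,"az":-0.24},
    {"fingers":0,"dx":0.69,"dy":-0.49,"dz":-0.01,"ax":0,"ay":0,"az":-0.24},
  ],
)

```text
time: 14.0
tcp_pos: [0.5288, 0.1895, 0.3568]
eef_rot: [3.141, -0.0, 1.272]
force: [0.6, -0.2, -1.0]
gripper_width: 0.0459
finger_force: 61.4
```

Request:
servo_tool(
  motion=[
    {"fingers":0,"dx":0.67,"dy":-0.5,"dz":-0.01,"ax":0,"ay":0,"az":-0.25},
    {"fingers":0,"dx":0.66,"dy":-0.53,"dz":-0.01,"ax":0,"ay":0,"az":-0.24},
    {"fingers":0,"dx":0,"dy":0,"dz":0,"ax":0,"ay":0,"az":0},
    {"fingers":0,"dx":0,"dy":0,"dz":0.6,"ax":0,"ay":0,"az":0},
    {"fingers":0,"dx":0,"dy":0,"dz":0.7,"ax":0,"ay":0,"az":0},
    {"fingers":0,"dx":0,"dy":0,"dz":0.6,"ax":0,"ay":0,"az":0},
    {"fingers":0,"dx":0,"dy":0,"dz":0,"ax":0,"ay":0,"az":0},
    {"fingers":70,"dx":0,"dy":0,"dz":0,"ax":0,"ay":0,"az":0},
    {"fingers":70,"dx":0,"dy":0,"dz":0,"ax":0,"ay":0,"az":0},
    {"fingers":70,"dx":0,"dy":0,"dz":0,"ax":0,"ay":0,"az":0},
  ],
)

```text
time: 15.25
tcp_pos: [0.498, 0.2662, 0.2636]
eef_rot: [3.14, -0.001, 1.357]
force: [-0.3, 0.9, -0.6]
gripper_width: 0.0696
finger_force: 0.0
```

```bash
python3 - <<'E'
from h import *
st(); t=(.485,-.342); x,y=telemetry.observe()["tcp_pos"][:2]; plan([(x,y,.36,1.356,3,65),(*t,.34,1.57,15,65),(*t,.22,1.57,4,60)],True)
c,K,T=cam("wrist"); cv2.imwrite("pics/drop1.png",c[:,:,::-1])
E
```

```text
t 15.25 tcp [0.498  0.2662 0.2636] rpy [ 3.140e+00 -1.000e-03  1.357e+00] F [-0.3  0.9 -0.6] w 0.0696 ff 0.0
-- call 0 (dx dy dz az fingers)
0 0 -0.64 0 65
0 0 -0.65 0 65
0 0 -0.64 0 65
-0.63 0.55 0.03 -0.08 65
-0.68 0.49 0.02 -0.08 65
-0.72 0.43 0.03 -0.08 65
-0.76 0.36 0.03 -0.09 65
-0.79 0.3 0.02 -0.08 65
-0.82 0.23 0.03 -0.08 65
-0.83 0.16 0.03 -0.08 65
-- call 1 (dx dy dz az fingers)
-0.85 0.08 0.02 -0.08 65
-0.86 0.01 0.03 -0.08 65
-0.86 -0.06 0.03 -0.08 65
-0.85 -0.15 0.02 -0.09 65
-0.83 -0.22 0.03 -0.08 65
-0.82 -0.29 0.03 -0.08 65
-0.79 -0.36 0.03 -0.08 65
-0.76 -0.43 0.02 -0.08 65
0 0 0.6 0 60
0 0 0.6 0 60
-- call 2 (dx dy dz az fingers)
0 0 0.6 0 60
0 0 0.6 0 60
end [ 0.4852 -0.3419  0.2201  1.5696]
```

View pics/drop1.png

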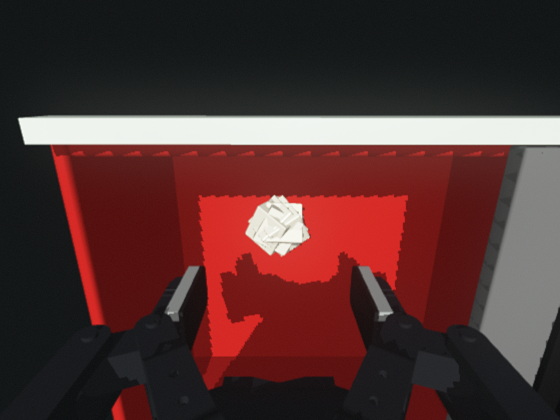

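The ball lies on the box floor (278,225), cover edge at the right, well open. Next the cork.

Request:
servo_tool(
  motion=[
    {"fingers":65,"dx":0,"dy":0,"dz":-0.64,"ax":0,"ay":0,"az":0},
    {"fingers":65,"dx":0,"dy":0,"dz":-0.65,"ax":0,"ay":0,"az":0},
    {"fingers":65,"dx":0,"dy":0,"dz":-0.64,"ax":0,"ay":0,"az":0},
    {"fingers":65,"dx":-0.63,"dy":0.55,"dz":0.03,"ax":0,"ay":0,"az":-0.08},
    {"fingers":65,"dx":-0.68,"dy":0.49,"dz":0.02,"ax":0,"ay":0,"az":-0.08},
    {"fingers":65,"dx":-0.72,"dy":0.43,"dz":0.03,"ax":0,"ay":0,"az":-0.08},
    {"fingers":65,"dx":-0.76,"dy":0.36,"dz":0.03,"ax":0,"ay":0,"az":-0.09},
    {"fingers":65,"dx":-0.79,"dy":0.3,"dz":0.02,"ax":0,"ay":0,"az":-0.08},
    {"fingers":65,"dx":-0.82,"dy":0.23,"dz":0.03,"ax":0,"ay":0,"az":-0.08},
    {"fingers":65,"dx":-0.83,"dy":0.16,"dz":0.03,"ax":0,"ay":0,"az":-0.08},
  ],
)

```text
time: 16.55
tcp_pos: [0.5779, -0.0156, 0.35]
eef_rot: [3.141, 0.0, 1.457]
force: [0.1, 0.2, 0.2]
gripper_width: 0.0648
finger_force: 0.0
```

Request:
servo_tool(
  motion=[
    {"fingers":65,"dx":-0.85,"dy":0.08,"dz":0.02,"ax":0,"ay":0,"az":-0.08},
    {"fingers":65,"dx":-0.86,"dy":0.01,"dz":0.03,"ax":0,"ay":0,"az":-0.08},
    {"fingers":65,"dx":-0.86,"dy":-0.06,"dz":0.03,"ax":0,"ay":0,"az":-0.08},
    {"fingers":65,"dx":-0.85,"dy":-0.15,"dz":0.02,"ax":0,"ay":0,"az":-0.09},
    {"fingers":65,"dx":-0.83,"dy":-0.22,"dz":0.03,"ax":0,"ay":0,"az":-0.08},
    {"fingers":65,"dx":-0.82,"dy":-0.29,"dz":0.03,"ax":0,"ay":0,"az":-0.08},
    {"fingers":65,"dx":-0.79,"dy":-0.36,"dz":0.03,"ax":0,"ay":0,"az":-0.08},
    {"fingers":65,"dx":-0.76,"dy":-0.43,"dz":0.02,"ax":0,"ay":0,"az":-0.08},
    {"fingers":62,"dx":0,"dy":0,"dz":0,"ax":0,"ay":0,"az":0},
    {"fingers":62,"dx":0,"dy":0,"dz":0,"ax":0,"ay":0,"az":0},
  ],
)

```text
time: 17.8
tcp_pos: [0.4852, -0.3416, 0.3394]
eef_rot: [3.141, 0.0, 1.569]
force: [0.1, 1.2, -0.3]
gripper_width: 0.062
finger_force: 0.0
```

```bash
python3 - <<'E'
from h import *
st(); c,K,T=cam("wrist"); np.savez("wc.npz",K=K,T=T); cv2.imwrite("pics/wc.png",c[:,:,::-1])
u=K@(np.linalg.inv(T)@np.array([.485,-.342,.042,1]))[:3]; print("predicted cork top px",u[:2]/u[2])
E
```

```text
t 17.8 tcp [ 0.4852 -0.3416  0.3394] rpy [3.141 0.    1.569] F [ 0.1  1.2 -0.3] w 0.062 ff 0.0
predicted cork top px [279.37538774 199.37629303]
```

View pics/wc.png

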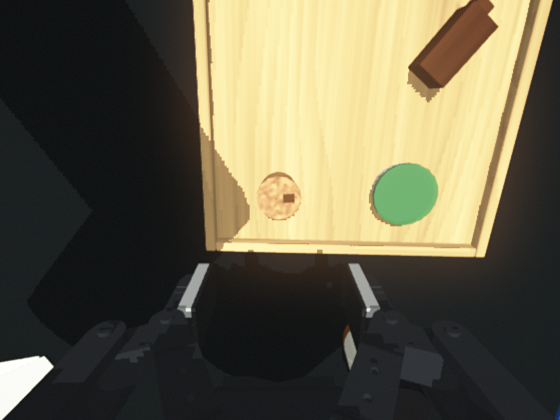

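Cork top at (279,198), just where predicted (279,199); descend and grip.

Request:
servo_tool(
  motion=[
    {"fingers":62,"dx":0,"dy":0,"dz":0.5,"ax":0,"ay":0,"az":0},
    {"fingers":62,"dx":0,"dy":0,"dz":0.8,"ax":0,"ay":0,"az":0},
    {"fingers":62,"dx":0,"dy":0,"dz":0.8,"ax":0,"ay":0,"az":0},
    {"fingers":62,"dx":0,"dy":0,"dz":0.6,"ax":0,"ay":0,"az":0},
    {"fingers":62,"dx":0,"dy":0,"dz":0.35,"ax":0,"ay":0,"az":0},
    {"fingers":62,"dx":0,"dy":0,"dz":0,"ax":0,"ay":0,"az":0},
    {"fingers":0,"dx":0,"dy":0,"dz":0,"ax":0,"ay":0,"az":0},
    {"fingers":0,"dx":0,"dy":0,"dz":0,"ax":0,"ay":0,"az":0},
    {"fingers":0,"dx":0,"dy":0,"dz":0,"ax":0,"ay":0,"az":0},
    {"fingers":0,"dx":0,"dy":0,"dz":0,"ax":0,"ay":0,"az":0},
  ],
)

```text
time: 19.1
tcp_pos: [0.4854, -0.3419, 0.1883]
eef_rot: [3.14, 0.002, 1.57]
force: [0.8, 2.2, 6.5]
gripper_width: 0.0367
finger_force: 59.5
```

```bash
python3 - <<'E'
from h import *
st(); m=box(-.025,-.035); x,y=telemetry.observe()["tcp_pos"][:2]; plan([(x,y,.235,1.569,2,0),(x,y,.325,1.569,2,0),(*m,.36,1.4,14,0),(*m,.36,1.356,1,0),(*m,.265,1.356,3,0)],True)
E
```

```text
t 19.1 tcp [ 0.4854 -0.3419  0.1883] rpy [3.14e+00 2.00e-03 1.57e+00] F [0.8 2.2 6.5] w 0.0367 ff 59.542641831503715
-- call 0 (dx dy dz az fingers)
0 0 -0.47 0 0
0 0 -0.46 0 0
0 0 -0.9 0 0
0 0 -0.9 0 0
0.77 0.38 -0.05 0.07 0
0.78 0.3 -0.05 0.07 0
0.81 0.24 -0.05 0.07 0
0.81 0.16 -0.05 0.07 0
0.82 0.1 -0.05 0.07 0
0.81 0.03 -0.05 0.07 0
-- call 1 (dx dy dz az fingers)
0.81 -0.05 -0.05 0.07 0
0.8 -0.11 -0.05 0.07 0
0.77 -0.17 -0.05 0.06 0
0.75 -0.24 -0.05 0.07 0
0.72 -0.3 -0.05 0.07 0
0.69 -0.35 -0.05 0.07 0
0.64 -0.41 -0.05 0.07 0
0.61 -0.46 -0.05 0.07 0
0 0 0 0.25 0
0 0 0.63 0 0
-- call 2 (dx dy dz az fingers)
0 0 0.63 0 0
0 0 0.64 0 0
end [0.4828 0.1978 0.2648 1.3567]
```

Request:
servo_tool(
  motion=[
    {"fingers":0,"dx":0,"dy":0,"dz":-0.47,"ax":0,"ay":0,"az":0},
    {"fingers":0,"dx":0,"dy":0,"dz":-0.46,"ax":0,"ay":0,"az":0},
    {"fingers":0,"dx":0,"dy":0,"dz":-0.9,"ax":0,"ay":0,"az":0},
    {"fingers":0,"dx":0,"dy":0,"dz":-0.9,"ax":0,"ay":0,"az":0},
    {"fingers":0,"dx":0.77,"dy":0.38,"dz":-0.05,"ax":0,"ay":0,"az":0.07},
    {"fingers":0,"dx":0.78,"dy":0.3,"dz":-0.05,"ax":0,"ay":0,"az":0.07},
    {"fingers":0,"dx":0.81,"dy":0.24,"dz":-0.05,"ax":0,"ay":0,"az":0.07},
    {"fingers":0,"dx":0.81,"dy":0.16,"dz":-0.05,"ax":0,"ay":0,"az":0.07},
    {"fingers":0,"dx":0.82,"dy":0.1,"dz":-0.05,"ax":0,"ay":0,"az":0.07},
    {"fingers":0,"dx":0.81,"dy":0.03,"dz":-0.05,"ax":0,"ay":0,"az":0.07},
  ],
)

```text
time: 20.35
tcp_pos: [0.5533, -0.1019, 0.3393]
eef_rot: [3.14, 0.0, 1.496]
force: [0.9, -0.2, -0.7]
gripper_width: 0.0369
finger_force: 60.0
```

Request:
servo_tool(
  motion=[
    {"fingers":0,"dx":0.81,"dy":-0.05,"dz":-0.05,"ax":0,"ay":0,"az":0.07},
    {"fingers":0,"dx":0.8,"dy":-0.11,"dz":-0.05,"ax":0,"ay":0,"az":0.07},
    {"fingers":0,"dx":0.77,"dy":-0.17,"dz":-0.05,"ax":0,"ay":0,"az":0.06},
    {"fingers":0,"dx":0.75,"dy":-0.24,"dz":-0.05,"ax":0,"ay":0,"az":0.07},
    {"fingers":0,"dx":0.72,"dy":-0.3,"dz":-0.05,"ax":0,"ay":0,"az":0.07},
    {"fingers":0,"dx":0.69,"dy":-0.35,"dz":-0.05,"ax":0,"ay":0,"az":0.07},
    {"fingers":0,"dx":0.64,"dy":-0.41,"dz":-0.05,"ax":0,"ay":0,"az":0.07},
    {"fingers":0,"dx":0.61,"dy":-0.46,"dz":-0.05,"ax":0,"ay":0,"az":0.07},
    {"fingers":0,"dx":0,"dy":0,"dz":0,"ax":0,"ay":0,"az":0.25},
    {"fingers":0,"dx":0,"dy":0,"dz":0,"ax":0,"ay":0,"az":0},
  ],
)

```text
time: 21.6
tcp_pos: [0.4821, 0.1981, 0.359]
eef_rot: [3.14, -0.001, 1.358]
force: [0.2, -1.0, 0.0]
gripper_width: 0.0369
finger_force: 60.0
```

Request:
servo_tool(
  motion=[
    {"fingers":0,"dx":0,"dy":0,"dz":0.6,"ax":0,"ay":0,"az":0},
    {"fingers":0,"dx":0,"dy":0,"dz":0.7,"ax":0,"ay":0,"az":0},
    {"fingers":0,"dx":0,"dy":0,"dz":0.6,"ax":0,"ay":0,"az":0},
    {"fingers":0,"dx":0,"dy":0,"dz":0,"ax":0,"ay":0,"az":0},
    {"fingers":60,"dx":0,"dy":0,"dz":0,"ax":0,"ay":0,"az":0},
    {"fingers":60,"dx":0,"dy":0,"dz":0,"ax":0,"ay":0,"az":0},
    {"fingers":60,"dx":0,"dy":0,"dz":0,"ax":0,"ay":0,"az":0},
    {"fingers":60,"dx":0,"dy":0,"dz":-0.6,"ax":0,"ay":0,"az":0},
    {"fingers":60,"dx":0,"dy":0,"dz":-0.7,"ax":0,"ay":0,"az":0},
    {"fingers":60,"dx":0,"dy":0,"dz":-0.6,"ax":0,"ay":0,"az":0},
  ],
)

```text
time: 22.85
tcp_pos: [0.4823, 0.1978, 0.3599]
eef_rot: [3.141, -0.0, 1.357]
force: [-0.5, -0.9, -0.0]
gripper_width: 0.0604
finger_force: 0.0
```

```bash
python3 - <<'E'
from h import *
st(); t=(.621,-.219); plan([(*t,.34,.951,10,60),(*t,.34,.951,1,60),(*t,.22,.951,4,60),(*t,.185,.951,3,60)],True)
d=np.load("wc.npz")
for k,(u,v) in dict(near=(427,77),far=(483,4),L=(441,42),R=(468,64)).items(): print(k,np.round(pix2w(d["K"],d["T"],u,v,.036)[:2],4))
E
```

```text
t 22.85 tcp [0.4823 0.1978 0.3599] rpy [ 3.141 -0.     1.357] F [-0.5 -0.9 -0. ] w 0.0604 ff 0.0
-- call 0 (dx dy dz az fingers)
-0.5 0.64 0.04 0.23 60
-0.54 0.64 0.04 0.24 60
-0.58 0.63 0.04 0.23 60
-0.61 0.62 0.04 0.23 60
-0.66 0.61 0.04 0.23 60
-0.69 0.59 0.04 0.24 60
-0.72 0.58 0.04 0.23 60
-0.77 0.57 0.04 0.23 60
-0.8 0.54 0.04 0.23 60
-0.84 0.52 0.04 0.24 60
-- call 1 (dx dy dz az fingers)
0 0 0 0 60
0 0 0.6 0 60
0 0 0.6 0 60
0 0 0.6 0 60
0 0 0.6 0 60
0 0 0.23 0 60
0 0 0.24 0 60
0 0 0.23 0 60
end [ 0.6208 -0.219   0.1849  0.9502]
near [ 0.6012 -0.243 ]
far [ 0.6348 -0.1933]
L [ 0.6081 -0.2183]
R [ 0.6316 -0.2337]
```

Request:
servo_tool(
  motion=[
    {"fingers":60,"dx":-0.5,"dy":0.64,"dz":0.04,"ax":0,"ay":0,"az":0.23},
    {"fingers":60,"dx":-0.54,"dy":0.64,"dz":0.04,"ax":0,"ay":0,"az":0.24},
    {"fingers":60,"dx":-0.58,"dy":0.63,"dz":0.04,"ax":0,"ay":0,"az":0.23},
    {"fingers":60,"dx":-0.61,"dy":0.62,"dz":0.04,"ax":0,"ay":0,"az":0.23},
    {"fingers":60,"dx":-0.66,"dy":0.61,"dz":0.04,"ax":0,"ay":0,"az":0.23},
    {"fingers":60,"dx":-0.69,"dy":0.59,"dz":0.04,"ax":0,"ay":0,"az":0.24},
    {"fingers":60,"dx":-0.72,"dy":0.58,"dz":0.04,"ax":0,"ay":0,"az":0.23},
    {"fingers":60,"dx":-0.77,"dy":0.57,"dz":0.04,"ax":0,"ay":0,"az":0.23},
    {"fingers":60,"dx":-0.8,"dy":0.54,"dz":0.04,"ax":0,"ay":0,"az":0.23},
    {"fingers":60,"dx":-0.84,"dy":0.52,"dz":0.04,"ax":0,"ay":0,"az":0.24},
  ],
)

```text
time: 24.1
tcp_pos: [0.6208, -0.2205, 0.3386]
eef_rot: [3.141, -0.0, 0.949]
force: [-0.1, 0.4, -0.7]
gripper_width: 0.0597
finger_force: 0.0
```

Request:
servo_tool(
  motion=[
    {"fingers":60,"dx":0,"dy":0,"dz":0,"ax":0,"ay":0,"az":0},
    {"fingers":60,"dx":0,"dy":0,"dz":0.6,"ax":0,"ay":0,"az":0},
    {"fingers":60,"dx":0,"dy":0,"dz":0.6,"ax":0,"ay":0,"az":0},
    {"fingers":60,"dx":0,"dy":0,"dz":0.6,"ax":0,"ay":0,"az":0},
    {"fingers":60,"dx":0,"dy":0,"dz":0.6,"ax":0,"ay":0,"az":0},
    {"fingers":60,"dx":0,"dy":0,"dz":0.2,"ax":0,"ay":0,"az":0},
    {"fingers":60,"dx":0,"dy":0,"dz":0,"ax":0,"ay":0,"az":0},
    {"fingers":60,"dx":0,"dy":0,"dz":0,"ax":0,"ay":0,"az":0},
    {"fingers":60,"dx":0,"dy":0,"dz":0,"ax":0,"ay":0,"az":0},
    {"fingers":60,"dx":0,"dy":0,"dz":0,"ax":0,"ay":0,"az":0},
  ],
)

```text
time: 25.35
tcp_pos: [0.6209, -0.2191, 0.2089]
eef_rot: [3.141, -0.0, 0.95]
force: [-0.1, 0.2, 0.7]
gripper_width: 0.0603
finger_force: 0.0
```

Request:
servo_tool(
  motion=[
    {"fingers":60,"dx":0,"dy":0,"dz":0.24,"ax":0,"ay":0,"az":0},
    {"fingers":60,"dx":0,"dy":0,"dz":0.2,"ax":0,"ay":0,"az":0},
    {"fingers":60,"dx":0,"dy":0,"dz":0,"ax":0,"ay":0,"az":0},
    {"fingers":0,"dx":0,"dy":0,"dz":0,"ax":0,"ay":0,"az":0},
    {"fingers":0,"dx":0,"dy":0,"dz":0,"ax":0,"ay":0,"az":0},
    {"fingers":0,"dx":0,"dy":0,"dz":0,"ax":0,"ay":0,"az":0},
    {"fingers":0,"dx":0,"dy":0,"dz":0,"ax":0,"ay":0,"az":0},
    {"fingers":0,"dx":0,"dy":0,"dz":-0.5,"ax":0,"ay":0,"az":0},
    {"fingers":0,"dx":0,"dy":0,"dz":-0.8,"ax":0,"ay":0,"az":0},
    {"fingers":0,"dx":0,"dy":0,"dz":-0.8,"ax":0,"ay":0,"az":0},
  ],
)

```text
time: 26.6
tcp_pos: [0.6207, -0.219, 0.292]
eef_rot: [-3.141, 0.0, 0.95]
force: [-0.5, 0.9, -1.2]
gripper_width: 0.0272
finger_force: 59.0
```

```bash
python3 - <<'E'
from h import *
st(); m=box(-.03,0); plan([(*m,.36,1.356,14,0)],True)
E
```

```text
t 26.6 tcp [ 0.6207 -0.219   0.292 ] rpy [-3.141  0.     0.95 ] F [-0.5  0.9 -1.2] w 0.0272 ff 59.00091469287872
-- call 0 (dx dy dz az fingers)
0.65 -0.39 -0.1 -0.17 0
0.63 -0.4 -0.09 -0.16 0
0.6 -0.41 -0.1 -0.17 0
0.59 -0.43 -0.1 -0.16 0
0.57 -0.44 -0.1 -0.17 0
0.54 -0.45 -0.09 -0.17 0
0.53 -0.46 -0.1 -0.16 0
0.5 -0.47 -0.1 -0.17 0
0.48 -0.48 -0.09 -0.17 0
0.47 -0.49 -0.1 -0.16 0
-- call 1 (dx dy dz az fingers)
0.44 -0.49 -0.1 -0.17 0
0.41 -0.5 -0.1 -0.16 0
0.4 -0.51 -0.09 -0.17 0
0.38 -0.51 -0.1 -0.17 0
end [0.4853 0.2333 0.36   1.3567]
```

Request:
servo_tool(
  motion=[
    {"fingers":0,"dx":0.65,"dy":-0.39,"dz":-0.2,"ax":0,"ay":0,"az":-0.17},
    {"fingers":0,"dx":0.63,"dy":-0.4,"dz":-0.2,"ax":0,"ay":0,"az":-0.16},
    {"fingers":0,"dx":0.6,"dy":-0.41,"dz":-0.2,"ax":0,"ay":0,"az":-0.17},
    {"fingers":0,"dx":0.59,"dy":-0.43,"dz":-0.2,"ax":0,"ay":0,"az":-0.16},
    {"fingers":0,"dx":0.57,"dy":-0.44,"dz":-0.2,"ax":0,"ay":0,"az":-0.17},
    {"fingers":0,"dx":0.54,"dy":-0.45,"dz":-0.2,"ax":0,"ay":0,"az":-0.17},
    {"fingers":0,"dx":0.53,"dy":-0.46,"dz":-0.16,"ax":0,"ay":0,"az":-0.16},
    {"fingers":0,"dx":0.5,"dy":-0.47,"dz":0,"ax":0,"ay":0,"az":-0.17},
    {"fingers":0,"dx":0.48,"dy":-0.48,"dz":0,"ax":0,"ay":0,"az":-0.17},
    {"fingers":0,"dx":0.47,"dy":-0.49,"dz":0,"ax":0,"ay":0,"az":-0.16},
  ],
)

```text
time: 27.85
tcp_pos: [0.5579, 0.1277, 0.3591]
eef_rot: [-3.141, 0.0, 1.241]
force: [-0.5, 0.5, -0.8]
gripper_width: 0.0268
finger_force: 59.0
```

Request:
servo_tool(
  motion=[
    {"fingers":0,"dx":0.44,"dy":-0.49,"dz":0,"ax":0,"ay":0,"az":-0.17},
    {"fingers":0,"dx":0.41,"dy":-0.5,"dz":0,"ax":0,"ay":0,"az":-0.16},
    {"fingers":0,"dx":0.4,"dy":-0.51,"dz":0,"ax":0,"ay":0,"az":-0.17},
    {"fingers":0,"dx":0.38,"dy":-0.51,"dz":0,"ax":0,"ay":0,"az":-0.17},
    {"fingers":0,"dx":0,"dy":0,"dz":0,"ax":0,"ay":0,"az":0},
    {"fingers":0,"dx":0,"dy":0,"dz":0,"ax":0,"ay":0,"az":0},
    {"fingers":0,"dx":0,"dy":0,"dz":0.6,"ax":0,"ay":0,"az":0},
    {"fingers":0,"dx":0,"dy":0,"dz":0.7,"ax":0,"ay":0,"az":0},
    {"fingers":0,"dx":0,"dy":0,"dz":0.6,"ax":0,"ay":0,"az":0},
    {"fingers":0,"dx":0,"dy":0,"dz":0,"ax":0,"ay":0,"az":0},
  ],
)

```text
time: 29.1
tcp_pos: [0.4857, 0.2324, 0.2625]
eef_rot: [-3.138, 0.002, 1.355]
force: [-0.1, -0.5, -0.4]
gripper_width: 0.0272
finger_force: 58.9
```

Request:
servo_tool(
  motion=[
    {"fingers":50,"dx":0,"dy":0,"dz":0,"ax":0,"ay":0,"az":0},
    {"fingers":50,"dx":0,"dy":0,"dz":0,"ax":0,"ay":0,"az":0},
    {"fingers":50,"dx":0,"dy":0,"dz":0,"ax":0,"ay":0,"az":0},
    {"fingers":50,"dx":0,"dy":0,"dz":-0.6,"ax":0,"ay":0,"az":0},
    {"fingers":50,"dx":0,"dy":0,"dz":-0.7,"ax":0,"ay":0,"az":0},
    {"fingers":50,"dx":0,"dy":0,"dz":-0.6,"ax":0,"ay":0,"az":0},
    {"fingers":50,"dx":0,"dy":0,"dz":-0.5,"ax":0,"ay":0,"az":0},
    {"fingers":50,"dx":0,"dy":0,"dz":0,"ax":0,"ay":0,"az":0},
    {"fingers":50,"dx":0,"dy":0,"dz":0,"ax":0,"ay":0,"az":0},
    {"fingers":50,"dx":0,"dy":0,"dz":0,"ax":0,"ay":0,"az":0},
  ],
)

```text
time: 30.35
tcp_pos: [0.4853, 0.2332, 0.3833]
eef_rot: [-3.14, 0.001, 1.357]
force: [0.2, -0.5, 0.1]
gripper_width: 0.0503
finger_force: 0.0
```

```bash
python3 - <<'E'
from h import *
st(); c,K,T=cam("wrist"); cv2.imwrite("pics/drop3.png",c[:,:,::-1])
plan([(.6125,.209,.385,1.356,4,50),(.6125,.209,.325,1.356,2,50),(.6125,.209,.311,1.356,1,50)])
E
```

```text
t 30.35 tcp [0.4853 0.2332 0.3833] rpy [-3.140e+00  1.000e-03  1.357e+00] F [ 0.2 -0.5  0.1] w 0.0503 ff 0.0
-- call 0 (dx dy dz az fingers)
0.02 0.65 -0.01 0 50
0.01 0.64 -0.01 0 50
0.02 0.65 0 0 50
0.02 0.65 -0.01 0 50
0 0 0.6 0 50
0 0 0.6 0 50
0 0 0.28 0 50
end [0.6127 0.2091 0.3108 1.3567]
```

View pics/drop3.png

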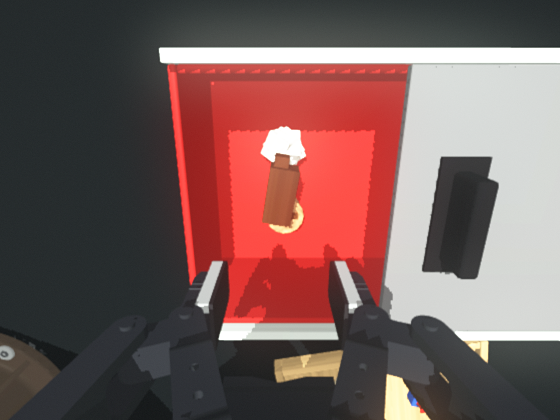

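All three lie in the box: ball (284,147), offcut (282,190), cork (287,216), below the cover plane. Now regrip the fin and shut.

Request:
servo_tool(
  motion=[
    {"fingers":50,"dx":0.02,"dy":0.65,"dz":0,"ax":0,"ay":0,"az":0},
    {"fingers":50,"dx":0.01,"dy":0.64,"dz":0,"ax":0,"ay":0,"az":0},
    {"fingers":50,"dx":0.02,"dy":0.65,"dz":0,"ax":0,"ay":0,"az":0},
    {"fingers":50,"dx":0.02,"dy":0.65,"dz":0,"ax":0,"ay":0,"az":0},
    {"fingers":50,"dx":0,"dy":0,"dz":0,"ax":0,"ay":0,"az":0},
    {"fingers":50,"dx":0,"dy":0,"dz":0.6,"ax":0,"ay":0,"az":0},
    {"fingers":50,"dx":0,"dy":0,"dz":0.6,"ax":0,"ay":0,"az":0},
    {"fingers":50,"dx":0,"dy":0,"dz":0.24,"ax":0,"ay":0,"az":0},
    {"fingers":50,"dx":0,"dy":0,"dz":0,"ax":0,"ay":0,"az":0},
    {"fingers":50,"dx":0,"dy":0,"dz":0,"ax":0,"ay":0,"az":0},
  ],
)

```text
time: 31.65
tcp_pos: [0.6128, 0.2093, 0.3133]
eef_rot: [3.14, -0.001, 1.357]
force: [-0.1, -1.3, 0.2]
gripper_width: 0.0497
finger_force: 0.0
```

Request:
servo_tool(
  motion=[
    {"fingers":0,"dx":0,"dy":0,"dz":0,"ax":0,"ay":0,"az":0},
    {"fingers":0,"dx":0,"dy":0,"dz":0,"ax":0,"ay":0,"az":0},
    {"fingers":0,"dx":0,"dy":0,"dz":0,"ax":0,"ay":0,"az":0},
    {"fingers":0,"dx":0,"dy":0,"dz":0,"ax":0,"ay":0,"az":0},
    {"fingers":0,"dx":0,"dy":0,"dz":0,"ax":0,"ay":0,"az":0},
    {"fingers":0,"dx":0,"dy":-0.2,"dz":0,"ax":0,"ay":0,"az":0},
    {"fingers":0,"dx":0,"dy":-0.3,"dz":0,"ax":0,"ay":0,"az":0},
    {"fingers":0,"dx":0,"dy":-0.4,"dz":0,"ax":0,"ay":0,"az":0},
    {"fingers":0,"dx":0,"dy":-0.4,"dz":0,"ax":0,"ay":0,"az":0},
    {"fingers":0,"dx":0,"dy":-0.4,"dz":0,"ax":0,"ay":0,"az":0},
  ],
)

```text
time: 32.9
tcp_pos: [0.5293, 0.2273, 0.3129]
eef_rot: [3.139, -0.001, 1.357]
force: [3.8, 0.9, 4.4]
gripper_width: 0.0129
finger_force: 59.5
```

```bash
python3 -c "
from h import *
st()"
```

```text
t 32.9 tcp [0.5293 0.2273 0.3129] rpy [ 3.139e+00 -1.000e-03  1.357e+00] F [3.8 0.9 4.4] w 0.0129 ff 59.52258110046387
```

Request:
servo_tool(
  motion=[
    {"fingers":0,"dx":0,"dy":-0.4,"dz":0,"ax":0,"ay":0,"az":0},
    {"fingers":0,"dx":0,"dy":-0.4,"dz":0,"ax":0,"ay":0,"az":0},
    {"fingers":0,"dx":0,"dy":-0.3,"dz":0,"ax":0,"ay":0,"az":0},
    {"fingers":0,"dx":0,"dy":-0.2,"dz":0,"ax":0,"ay":0,"az":0},
    {"fingers":0,"dx":0,"dy":-0.06,"dz":0,"ax":0,"ay":0,"az":0},
    {"fingers":0,"dx":0,"dy":-0.04,"dz":0,"ax":0,"ay":0,"az":0},
    {"fingers":0,"dx":0,"dy":-0.04,"dz":0,"ax":0,"ay":0,"az":0},
    {"fingers":0,"dx":0,"dy":-0.04,"dz":0,"ax":0,"ay":0,"az":0},
    {"fingers":0,"dx":0,"dy":0,"dz":0,"ax":0,"ay":0,"az":0},
    {"fingers":0,"dx":0,"dy":0,"dz":0,"ax":0,"ay":0,"az":0},
  ],
)

```text
time: 34.15
tcp_pos: [0.4573, 0.243, 0.3129]
eef_rot: [3.14, -0.001, 1.357]
force: [1.0, -0.4, 7.0]
gripper_width: 0.0127
finger_force: 59.8
```

Near the stop; creep on until the force rises.

Request:
servo_tool(
  motion=[
    {"fingers":0,"dx":0,"dy":-0.02,"dz":0,"ax":0,"ay":0,"az":0},
    {"fingers":0,"dx":0,"dy":-0.02,"dz":0,"ax":0,"ay":0,"az":0},
    {"fingers":0,"dx":0,"dy":-0.02,"dz":0,"ax":0,"ay":0,"az":0},
    {"fingers":0,"dx":0,"dy":-0.02,"dz":0,"ax":0,"ay":0,"az":0},
    {"fingers":0,"dx":0,"dy":0,"dz":0,"ax":0,"ay":0,"az":0},
    {"fingers":0,"dx":0,"dy":0,"dz":0,"ax":0,"ay":0,"az":0},
    {"fingers":0,"dx":0,"dy":0,"dz":0,"ax":0,"ay":0,"az":0},
    {"fingers":0,"dx":0,"dy":0,"dz":0,"ax":0,"ay":0,"az":0},
    {"fingers":0,"dx":0,"dy":0,"dz":0,"ax":0,"ay":0,"az":0},
    {"fingers":0,"dx":0,"dy":0,"dz":0,"ax":0,"ay":0,"az":0},
  ],
)

```text
time: 35.4
tcp_pos: [0.4552, 0.2433, 0.3129]
eef_rot: [3.135, -0.002, 1.357]
force: [15.8, -8.6, -2.0]
gripper_width: 0.0129
finger_force: 59.0
```

Against the shut stop (about 18 N). Release, lift, and check.

Request:
servo_tool(
  motion=[
    {"fingers":50,"dx":0,"dy":0,"dz":0,"ax":0,"ay":0,"az":0},
    {"fingers":50,"dx":0,"dy":0,"dz":0,"ax":0,"ay":0,"az":0},
    {"fingers":50,"dx":0,"dy":0,"dz":0,"ax":0,"ay":0,"az":0},
    {"fingers":50,"dx":0,"dy":0,"dz":-0.4,"ax":0,"ay":0,"az":0},
    {"fingers":50,"dx":0,"dy":0,"dz":-0.6,"ax":0,"ay":0,"az":0},
    {"fingers":50,"dx":0,"dy":0,"dz":-0.6,"ax":0,"ay":0,"az":0},
    {"fingers":50,"dx":0,"dy":0,"dz":-0.4,"ax":0,"ay":0,"az":0},
    {"fingers":50,"dx":0,"dy":0,"dz":0,"ax":0,"ay":0,"az":0},
    {"fingers":50,"dx":0,"dy":0,"dz":0,"ax":0,"ay":0,"az":0},
    {"fingers":50,"dx":0,"dy":0,"dz":0,"ax":0,"ay":0,"az":0},
  ],
)

```text
time: 36.65
tcp_pos: [0.4534, 0.2438, 0.4112]
eef_rot: [-3.14, 0.001, 1.357]
force: [-0.0, -0.2, 0.2]
gripper_width: 0.0497
finger_force: 0.0
```

```bash
python3 - <<'E'
from h import *
st(); a=cam("wrist")[0]; b=cam("side")[0]
cv2.imwrite("pics/end.png",cv2.resize(np.hstack([a,b])[:,:,::-1],(800,300),interpolation=cv2.INTER_AREA))
E
```

```text
t 36.65 tcp [0.4534 0.2438 0.4112] rpy [-3.140e+00  1.000e-03  1.357e+00] F [-0.  -0.2  0.2] w 0.0497 ff 0.0
```

View pics/end.png

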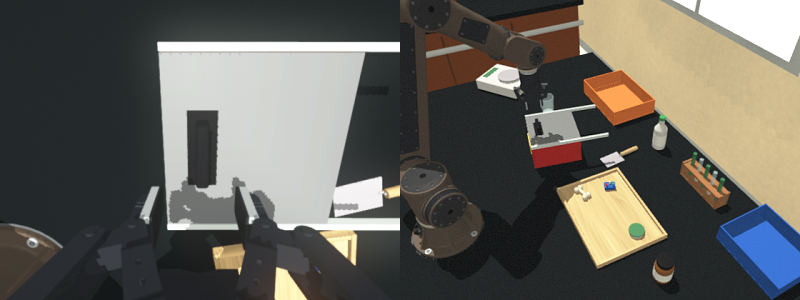

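The cover is shut with no red strip left at its edge (160,130). The board holds only the bone, pin block and dish, and the arm is clear.

```bash
python3 -c "
from rig import manip
print(manip.hand_in())"
```

```text
the job is handed in; nothing more can be done
None
```

I slid the cover fully open, dropped the paper ball, cork bung and offcut into the box, and slid the cover shut against its end stop. Nothing else looked disturbed in the last pictures; the job was handed in at about 37 s, and I was not shown the verdict.

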